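Turn the sample leaf over and latch the hold-down

TASK

Turn the handled aluminium leaf of the ring binder across the rings and lay it down gently, without letting it drop, so that it lies flat on the other side and shows its other face. Then press the sprung hold-down lever at the binder's head all the way down until it snaps over and stays down by itself. Leave the drill, mallet, level and jar where they are.

Things in the scene. Friction and masses are not known exactly. Their poses are not given: they have to be found in the camera images.
- binder: Open ring binder, fixed. Origin: centre of its underside, on the counter. x runs along the spine to the head end (where the lever is), roughly away from the robot (yaw within 0.35 rad); +y is the half to turn the leaf onto; z up. Covers 200 mm (x) by 250 mm (y); on each half a fixed card block 46.5 mm high (x -90 to 90, |y| 20 to 115 mm).
- ring_center (a point): Middle of the ring line, the leaf's turning axis: along the binder's x, 50 mm above the counter. Three steel rings of 25 mm radius are centred on it at x -65, 0 and 65 mm and rise to 77 mm above the counter.
- leaf (a joint): Leaf angle about the ring line (rad): 0 = flat on the -y half (start), 1.57 = upright, 3.14 = flat on the +y half. Turns freely with slight friction: let go, it falls to the side it leans to. Stiff aluminium plate, 0.25 kg, 4 mm thick, 180 mm along x, 18 to 178 mm from the ring line. One face has a paper sheet (up at start), the other six sample patches.
- leaf_hole (a point): Centre of the cut-out hand hole in the leaf, 142 mm from the ring line: 90 mm along x, 47 mm deep (119 to 166 mm from the ring line). It lies outside the card block, over the bare counter, and its outer side is closed by the bar handle.
- leaf_grip (a point): Centre of the leaf's round bar handle: 12 mm diameter, axis along binder x, 90 mm of it free, 172 mm from the ring line, 50 mm up at start and end. It travels a half circle over the rings. From above, one finger goes through the hand hole and one outside the edge; the bar can turn between the fingers, so the tool may point down all the way.
- lever (a joint): Angle of the hold-down lever (rad): 0 = raised (rest), 0.6 = fully down. Sprung: about 8 N on the pad starts it, less further down; let go before about 0.48 it springs back, beyond that it snaps to 0.6 and stays. A linkage folds a small upright steel flap at the head edge of the +y half down over the turned leaf.
- lever_pad (a point): Centre of the top face of the lever's press pad, 36 by 36 by 12 mm, on a steel arm 16 mm wide. In the binder frame it is at (122, 120) mm, 118 mm up when raised (face leaning 0.6 rad towards -y), and at (122, 145) mm, 48 mm up and level when down.
- lever_pivot (a point): Middle of the lever's axis, parallel to the binder's x, at binder (122, 20) mm, 42 mm above the counter. The pad's middle is 125 mm from it, its top face 6 mm higher; the arm points to +y, raised 0.6 rad at rest.
- drill: Bystander: yellow and black cordless drill standing on its battery, about 200 mm tall, 190 mm long along its x. Origin: centre of its underside. Leave alone.
- mallet: Bystander: green mallet with a wooden handle, lying, 300 mm long along its x, head 60 mm across and 100 mm long. Origin: on the counter under its middle. Leave alone.
- level: Bystander: aluminium level, 400 mm long (its x), 24 mm wide, 50 mm tall. Origin: centre of its underside. Leave alone.
- jar: Bystander: clear glass jar with a steel lid, 90 mm diameter, 135 mm tall. Origin: centre of its underside. Leave alone.

How it is judged:
By the outcome, as a careful person would: the job done as asked, in the order asked, and still so for the second after the job is handed in, with the robot touching nothing.
It also fails if it takes over 64 s, if anything falls off the work surface, if the arm or the gripper's body presses on something with over 40 N, if the wrist force passes 120 N, or if a joint passes its speed limit or range.

ROBOT

A 6-joint arm with a two-finger parallel gripper is mounted at the origin on the work surface. World frame = base frame: x ahead of the robot, y to its left, z up, the work surface at z = 0. Lengths are in mm, angles in rad, forces in N, time in s.
With the tool pointing down it reaches from about 350 to 975 mm from the base axis. Payload 7.1 kg.
Tool frame: the origin (TCP) lies between the finger pads; the fingertips stand 19 mm ahead of it and the grasp point (between the pads) is the TCP; z points along the fingers, y is the line along which they close (so a half turn about z gives the same grasp; the last joint's range is limited). The gripper opens to 88 mm and grips with 3 to 60 N. Pads are 20 mm wide; open, the fingers measure 115 mm over their backs; the gripper's body (75 mm by 178 mm) begins 61 mm behind the grasp point.
Start: joints at [-1.255, 0.423, 1.63, -0, 1.089, -0.019], TCP at [205.38, -590.275, 241.675] pointing down, gripper open.
Joint ranges: [-3, 3], [-0.9, 2.11], [0.09, 2.58], [-1.31, 4.45], [0.11, 2.69], [-2.54, 2.54]. Speed limits (rad/s): [2.39, 2.39, 3.01, 3.14, 3.14, 3.14].

INTERFACE

Orientations are given as a rotation vector (axis times angle).
In Python, from workcell import ctrl gives the robot as it stands.
- The arm moves only by the tool arm_command, never from a script. Its argument "series" is a list of rows, each an object with "linear": the shift along the tool's x, y, z in m, a list of three; "turn": the turn about the tool's z in rad. A call has 1 to 10 rows; each row shifts and turns the commanded pose from where the row before left it, along the tool's axes as they then stand; what a row does not reach is not made up. A row lasts 1/10 s, in which the tool goes at most 50 mm and 8.59 degrees, less where a joint would pass 70% of its speed; a pose out of reach is approached as far as the arm can. A call with a gripper value outside its range is refused whole. "jaw" is the opening, from -1 (shut) to 1 (fully open), set as the call begins (left out, the last holds). The fingers move at their own pace and stop on an object; the grip force is fixed at half the most. Time passes only in rows, so rows that do not move let the fingers close. It gives the time, the measured TCP pose, the force, the opening and the grip force at its end, in the units of the state.
- ctrl.get_obs(): the state, without advancing time (a new reading comes with each control period).
- ctrl.get_image(name): name is "scene" or "top"; returns a dict with "frame" (420x560x3 uint8, blue, green, red), "fx", "fy", "cx", "cy" (pixels), "rvec" (rotation vector, rad) and "tvec" (3), from world to camera coordinates, as OpenCV has them. Camera axes: x right, y down, z forward; pixel columns grow to the right and rows downward; lengths in mm; the calibration is good to about 2 mm. A picture is of the moment at which its call begins. There is no depth.
- ctrl.close_job(): hands the job in; it is judged then, once.
The state is a dict: "t": time; "qpos": joint angles; "qvel": joint speeds; "joint_torque": joint torques, N m; "ee_pos": TCP position; "orientation": TCP orientation; "ft_force": force on the tool from outside, world axes, zero at the start; "moment": the same for the moment, N m; "width": finger opening in mm; "grasp_force": force on a finger pad.
Only numpy, scipy, OpenCV 4.12 (cv2) and the standard library are available. Lean on these libraries where they do the work, as an engineer would, in place of code of your own. Each camera call takes 0.05 s, during which the arm holds its last target. There are 200 camera calls.

## Working session

There is one attempt and no reset: what is moved stays moved. The work goes in short steps, Python scripts to look and compute and a tool call to move; the robot and the scene stay as the last step left them, time stands still between calls to the robot, and variables do not carry over. Pictures are saved under pics/ and viewed, at most 10 in all, crops included, and the job is handed in when it is done.

Besides the shell and the picture viewer there is one more tool, called after "Emit:" by a JSON object that holds its "name" and its "arguments", one argument or row to a line. arm_command: Moves the arm, as the interface text tells. Its arguments: {"type":"object","properties":{"series":{"type":"array"},"jaw":{"type":"number"}},"required":["series"]}

```bash
mkdir -p pics; cat > h.py <<'E'
import numpy as np, cv2
from workcell import ctrl
def snap(n,f):
    d=ctrl.get_image(n); cv2.imwrite('pics/'+f,d['frame']); return d
E
python3 - <<'E'
from h import *
import pickle
D={n:snap(n,n+'0.png') for n in('scene','top')}
pickle.dump(D,open('cal.pkl','wb'))
o=ctrl.get_obs(); print(o)
for n in D: 
  d=D[n];R=cv2.Rodrigues(np.array(d['rvec'],float))[0];print(n,d['fx'],d['cx'],d['cy'],(-R.T@np.array(d['tvec']).ravel()).round(),R.round(2))
E
```

```text
{'t': 0.1, 'qpos': array([-1.25499359e+00,  4.23793006e-01,  1.63057843e+00, -2.65100947e-05,
        1.08859262e+00, -1.90214037e-02]), 'qvel': array([-0.00065403, -0.00288383, -0.00217676, -0.00049535, -0.00093258,
       -0.00152469]), 'joint_torque': array([ 1.27332994e-03, -5.45613992e+01, -2.74323839e+01,  6.45084959e-02,
        1.88682089e-02, -2.67690842e-05]), 'ee_pos': array([ 205.23932495, -589.85369016,  240.97536907]), 'orientation': array([-3.09633380e+00, -5.23280852e-01,  3.54813225e-04]), 'ft_force': array([ 1.25197367, -0.72591691,  0.41100401]), 'moment': array([-0.01601821, -0.01407808,  0.01319957]), 'grasp_force': 0.0, 'width': 88.24400603543994}
scene 451.5568324459938 282.26523075100744 199.43607176064575 [1452.  -44. 1318.] [[ 0.01  1.    0.01]
 [ 0.83 -0.   -0.56]
 [-0.56  0.02 -0.83]]
top 509.5865091539903 273.48417811250164 215.52127204027943 [ 3.070e+02 -1.000e+00  1.939e+03] [[-0.01 -1.   -0.  ]
 [-0.99  0.01 -0.15]
 [ 0.15  0.   -0.99]]
```

View pics/scene0.png

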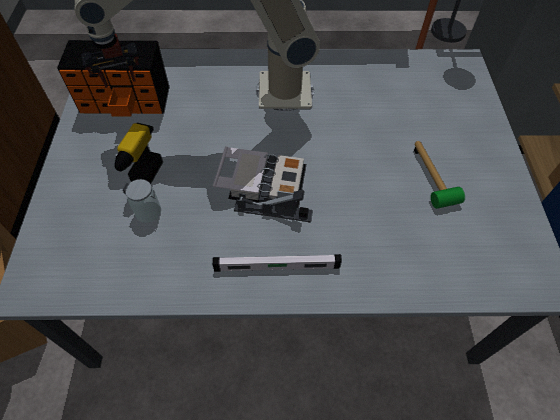

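View pics/top0.png

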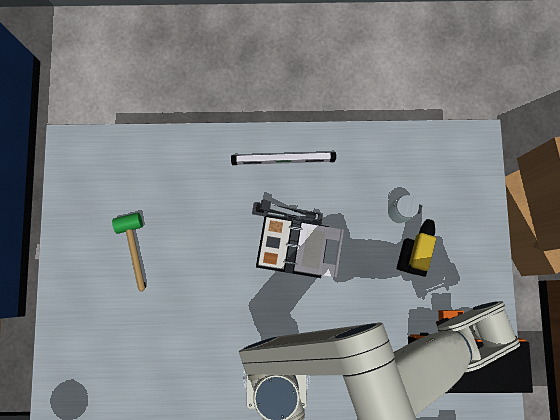

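The binder is at about (300,248) in the top view, with the leaf's hand hole at about (331,252). The lever is at about (285,210) and its pad at about (260,207). The jar is at (402,205) and the drill at (420,250). I'll enlarge both views.

```bash
python3 - <<'E'
import pickle,cv2
D=pickle.load(open('cal.pkl','rb'))
a=D['top']['frame'][185:290,240:360]; b=D['scene']['frame'][140:230,205:325]
cv2.imwrite('pics/ct.png',cv2.resize(a,None,fx=5.6,fy=5.6,interpolation=2)); cv2.imwrite('pics/cs.png',cv2.resize(b,None,fx=6,fy=6,interpolation=2))
E
```

```text
(no output)
```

View pics/ct.png

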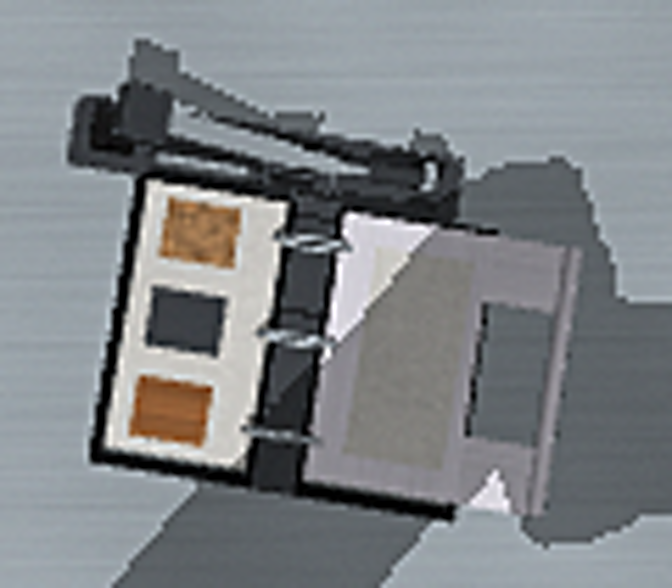

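View pics/cs.png

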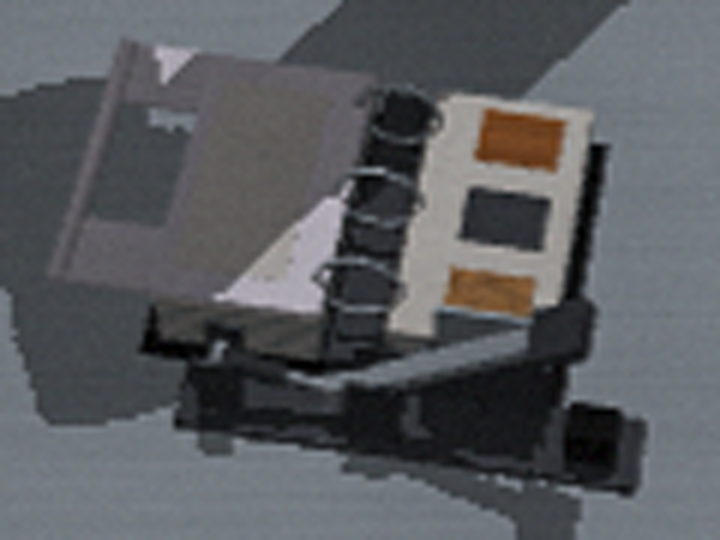

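The enlarged crops give clear corners:

| Feature | Top crop | Scene crop |
|---|---|---|
| Leaf outer corners | (580,250), (527,513) | (122,40), (48,275) |
| Card block corners | (147,178), (103,455), (290,203), (247,470) | (592,103), (437,93) |
| Hole corners | (485,303), (466,437) | not used |

Next I'll fit the binder pose to these.

```bash
cat > fit.py <<'E'
import pickle,numpy as np,cv2
from scipy.optimize import least_squares
D=pickle.load(open('cal.pkl','rb'))
T=[((90,-178,52),(580,250)),((-90,-178,52),(527,513)),((90,115,46.5),(147,178)),((-90,115,46.5),(103,455)),((45,-119,52),(485,303)),((-45,-119,52),(466,437)),((90,20,46.5),(290,203)),((-90,20,46.5),(247,470))]
S=[((-90,-178,52),(122,40)),((90,-178,52),(48,275)),((-90,115,46.5),(592,103)),((-90,20,46.5),(437,93))]
def W(p,P):
    c,s=np.cos(p[2]),np.sin(p[2]);P=np.atleast_2d(np.array(P,float))
    return np.c_[p[0]+c*P[:,0]-s*P[:,1],p[1]+s*P[:,0]+c*P[:,1],P[:,2]]
def proj(n,P):
    d=D[n];K=np.array([[d['fx'],0,d['cx']],[0,d['fy'],d['cy']],[0,0,1]])
    return cv2.projectPoints(P,np.array(d['rvec'],float),np.array(d['tvec'],float),K,None)[0][:,0]
def res(p):
    r=[]
    for n,L,s,o in(('top',T,5.6,(240,185)),('scene',S,6,(205,140))):
        uv=(np.array([l[1] for l in L])+.5)/s-.5+o
        r.append(proj(n,W(p,[l[0] for l in L]))-uv)
    return np.vstack(r)
p=least_squares(lambda p:res(p).ravel(),[500,-50,-.2],x_scale=[100,100,.1],loss='soft_l1').x
if __name__=='__main__':
    print(p.round(3));print(res(p).round(2))
    for n,q in(('bar',(0,-172,50)),('ring',(0,0,50)),('barend',(0,172,50)),('padup',(122,120,118)),('paddown',(122,145,48))):print(n,W(p,q).round(1))
E
python3 fit.py
```

```text
[ 4.76434e+02 -6.75900e+01 -1.72000e-01]
[[ 0.19 -0.09]
 [ 2.85  0.94]
 [-0.01  0.65]
 [ 0.01 -1.33]
 [-0.25 -0.19]
 [-0.37 -0.16]
 [-0.55  0.16]
 [-0.37  0.09]
 [-0.51  0.09]
 [-0.12  0.08]
 [ 0.14  0.92]
 [ 0.17 -0.8 ]]
bar [[ 447.1 -237.1   50. ]]
ring [[476.4 -67.6  50. ]]
barend [[505.8 101.9  50. ]]
padup [[617.1  29.8 118. ]]
paddown [[621.4  54.5  48. ]]
```

Emit:
{"name": "arm_command", "arguments": {
  "series": [
    {"linear": [0, 0, -0.01], "turn": 0.127},
    {"linear": [0, 0, -0.01], "turn": 0.127},
    {"linear": [0, 0, -0.01], "turn": 0.127},
    {"linear": [0, 0, -0.01], "turn": 0.126},
    {"linear": [0, 0, 0], "turn": 0},
    {"linear": [0, 0, 0], "turn": 0}
  ],
  "jaw": 0.0
}}

```text
t: 0.7
ee_pos: [205.3, -590.1, 281.3]
orientation: [-3.13, 0.265, 0.0]
ft_force: [-0.2, 0.2, -0.1]
width: 45.1
grasp_force: 0.0
```

```bash
cat > go.py <<'E'
import sys
from h import *
from fit import W,p
from scipy.spatial.transform import Rotation as Ro
# target in binder frame (mm) -> delta in tool frame (m), yaw error, and TCP in binder frame
o=ctrl.get_obs();R=Ro.from_rotvec(o['orientation']).as_matrix()
e=o['ee_pos'];t=W(p,[float(v) for v in sys.argv[1:4]])[0]
c,s=np.cos(p[2]),np.sin(p[2]);d=e[:2]-p[:2]
print('t',round(o['t'],2),'delta tool m',(R.T@(t-e)/1000).round(4),'turn',round(np.arctan2(R[1,0],R[0,0])-p[2],4))
print('binder pos',np.round([c*d[0]+s*d[1],-s*d[0]+c*d[1],e[2]],1),'F',o['ft_force'].round(1),'M',o['moment'].round(2),'w',round(o['width'],1),'g',round(o['grasp_force'],1),'tilt',R[:,2].round(3),'q',o['qpos'].round(2))
E
python3 go.py 0 -172 130
```

```text
t 0.7 delta tool m [ 0.179  -0.3886  0.1514] turn 0.0027
binder pos [-178.  -561.1  281.3] F [-0.2  0.2 -0.1] M [ 0.04  0.02 -0.02] w 45.1 g 0.0 tilt [-0.  0. -1.] q [-1.26  0.38  1.6  -0.    1.16  0.48]
```

Emit:
{"name": "arm_command", "arguments": {
  "series": [
    {"linear": [0.018, -0.038, 0], "turn": 0.0027},
    {"linear": [0.018, -0.038, 0], "turn": 0},
    {"linear": [0.018, -0.038, 0], "turn": 0},
    {"linear": [0.018, -0.038, 0], "turn": 0},
    {"linear": [0.018, -0.038, 0], "turn": 0},
    {"linear": [0.018, -0.038, 0.01], "turn": 0},
    {"linear": [0.018, -0.038, 0.015], "turn": 0},
    {"linear": [0.018, -0.038, 0.02], "turn": 0},
    {"linear": [0.018, -0.038, 0.02], "turn": 0},
    {"linear": [0.017, -0.038, 0.02], "turn": 0}
  ]
}}

```text
t: 1.7
ee_pos: [448.1, -245.4, 195.4]
orientation: [-3.13, 0.27, 0.001]
ft_force: [0.4, -0.4, -0.0]
width: 43.8
grasp_force: 0.0
```

Emit:
{"name": "arm_command", "arguments": {
  "series": [
    {"linear": [0, -0.0086, 0.02], "turn": 0},
    {"linear": [0, 0, 0.02], "turn": 0},
    {"linear": [0, 0, 0.016], "turn": 0},
    {"linear": [0, 0, 0], "turn": 0},
    {"linear": [0, 0, 0], "turn": 0},
    {"linear": [0, 0, 0], "turn": 0}
  ]
}}

```text
t: 2.3
ee_pos: [449.5, -239.0, 141.3]
orientation: [3.129, -0.273, 0.001]
ft_force: [-0.3, -0.7, 0.3]
width: 43.7
grasp_force: 0.0
```

```bash
python3 go.py 0 -172 50; python3 -c "
from h import *
s=snap('scene','s1.png')['frame'][90:215,175:325];t=snap('top','t1.png')['frame'][185:300,240:380]
a=cv2.resize(s,(400,333));b=cv2.resize(t,(400,329));cv2.imwrite('pics/c1.png',np.hstack([a[:329],b]))"
```

```text
t 2.3 delta tool m [-0.0028 -0.0015  0.0913] turn -0.0028
binder pos [   2.7 -173.5  141.3] F [-0.3 -0.7  0.3] M [ 0.12  0.03 -0.04] w 43.7 g 0.0 tilt [ 0.001 -0.    -1.   ] q [-0.51  0.4   1.95 -0.    0.78  1.23]
```

View pics/c1.png

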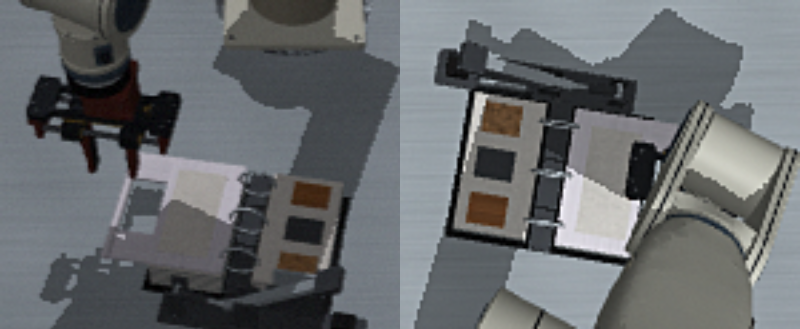

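The scene crop shows the open fingers above the bar, at about (90,165) and (132,170), one on each side of it. Going down.

Emit:
{"name": "arm_command", "arguments": {
  "series": [
    {"linear": [-0.0028, -0.0015, 0.015], "turn": -0.0028},
    {"linear": [0, 0, 0.015], "turn": 0},
    {"linear": [0, 0, 0.015], "turn": 0},
    {"linear": [0, 0, 0.01], "turn": 0},
    {"linear": [0, 0, 0.01], "turn": 0},
    {"linear": [0, 0, 0.01], "turn": 0},
    {"linear": [0, 0, 0.01], "turn": 0},
    {"linear": [0, 0, 0.006], "turn": 0},
    {"linear": [0, 0, 0], "turn": 0},
    {"linear": [0, 0, 0], "turn": 0}
  ]
}}

```text
t: 3.4
ee_pos: [446.7, -236.7, 49.6]
orientation: [-3.13, 0.27, 0.0]
ft_force: [-1.4, -0.2, -0.6]
width: 43.9
grasp_force: 0.0
```

```bash
python3 go.py 0 -172 50; python3 -c "
from h import *
s=snap('scene','s2.png')['frame'][90:215,175:325]
cv2.imwrite('pics/c2.png',cv2.resize(s,(720,600),interpolation=2))"
```

```text
t 3.4 delta tool m [ 0.0004  0.0003 -0.0004] turn -0.0006
binder pos [  -0.4 -171.7   49.6] F [-1.4 -0.2 -0.6] M [0.02 0.02 0.01] w 43.9 g 0.0 tilt [-0.  0. -1.] q [-0.51  0.57  1.99 -0.    0.58  1.23]
```

View pics/c2.png

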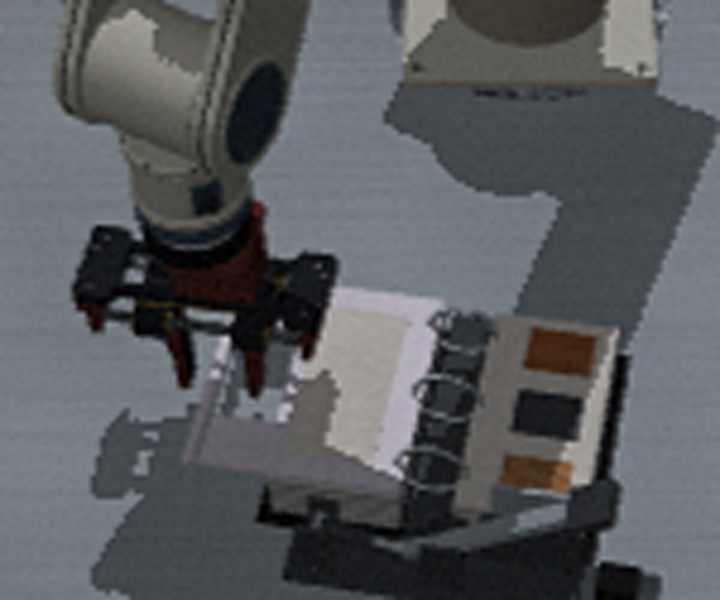

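One finger tip (255,390) is in the hand hole and the other (187,382) is outside the bar at (215,390). Nothing is touching, so I'll close.

Emit:
{"name": "arm_command", "arguments": {
  "series": [
    {"linear": [0, 0, 0], "turn": 0},
    {"linear": [0, 0, 0], "turn": 0},
    {"linear": [0, 0, 0], "turn": 0},
    {"linear": [0, 0, 0], "turn": 0},
    {"linear": [0, 0, 0], "turn": 0},
    {"linear": [0, 0, 0], "turn": 0}
  ],
  "jaw": -1
}}

```text
t: 4.05
ee_pos: [446.7, -237.1, 49.8]
orientation: [3.13, -0.27, 0.0]
ft_force: [-1.2, -3.9, 1.1]
width: 10.9
grasp_force: 30.0
```

```bash
python3 go.py 0 -172 50; python3 -c "
import numpy as np
th=np.linspace(0,np.pi,51);y=-172*np.cos(th);z=172*np.sin(th)
for i in range(5):print([(round(-(y[k+1]-y[k])/1e3,4),round(-(z[k+1]-z[k])/1e3,4)) for k in range(10*i,10*i+10)])"
```

```text
t 4.05 delta tool m [ 0.0004 -0.0001 -0.0002] turn -0.0005
binder pos [  -0.4 -172.1   49.8] F [-1.2 -3.9  1.1] M [-0.51  0.29 -0.02] w 10.9 g 30.0 tilt [ 0. -0. -1.] q [-0.51  0.57  1.99 -0.    0.58  1.23]
[(np.float64(-0.0003), np.float64(-0.0108)), (np.float64(-0.001), np.float64(-0.0108)), (np.float64(-0.0017), np.float64(-0.0107)), (np.float64(-0.0024), np.float64(-0.0105)), (np.float64(-0.003), np.float64(-0.0104)), (np.float64(-0.0037), np.float64(-0.0102)), (np.float64(-0.0043), np.float64(-0.0099)), (np.float64(-0.0049), np.float64(-0.0096)), (np.float64(-0.0055), np.float64(-0.0093)), (np.float64(-0.0061), np.float64(-0.0089))]
[(np.float64(-0.0066), np.float64(-0.0085)), (np.float64(-0.0071), np.float64(-0.0081)), (np.float64(-0.0076), np.float64(-0.0076)), (np.float64(-0.0081), np.float64(-0.0071)), (np.float64(-0.0085), np.float64(-0.0066)), (np.float64(-0.0089), np.float64(-0.0061)), (np.float64(-0.0093), np.float64(-0.0055)), (np.float64(-0.0096), np.float64(-0.0049)), (np.float64(-0.0099), np.float64(-0.0043)), (np.float64(-0.0102), np.float64(-0.0037))]
[(np.float64(
[... 578 characters left out ...]
t64(0.0055)), (np.float64(-0.0089), np.float64(0.0061)), (np.float64(-0.0085), np.float64(0.0066)), (np.float64(-0.0081), np.float64(0.0071)), (np.float64(-0.0076), np.float64(0.0076)), (np.float64(-0.0071), np.float64(0.0081)), (np.float64(-0.0066), np.float64(0.0085))]
[(np.float64(-0.0061), np.float64(0.0089)), (np.float64(-0.0055), np.float64(0.0093)), (np.float64(-0.0049), np.float64(0.0096)), (np.float64(-0.0043), np.float64(0.0099)), (np.float64(-0.0037), np.float64(0.0102)), (np.float64(-0.003), np.float64(0.0104)), (np.float64(-0.0024), np.float64(0.0105)), (np.float64(-0.0017), np.float64(0.0107)), (np.float64(-0.001), np.float64(0.0108)), (np.float64(-0.0003), np.float64(0.0108))]
```

Gripped at 10.9 mm with low forces. Starting the arc.

Emit:
{"name": "arm_command", "arguments": {
  "series": [
    {"linear": [0, -0.0003, -0.0108], "turn": 0},
    {"linear": [0, -0.001, -0.0108], "turn": 0},
    {"linear": [0, -0.0017, -0.0107], "turn": 0},
    {"linear": [0, -0.0024, -0.0105], "turn": 0},
    {"linear": [0, -0.003, -0.0104], "turn": 0},
    {"linear": [0, -0.0037, -0.0102], "turn": 0},
    {"linear": [0, -0.0043, -0.0099], "turn": 0},
    {"linear": [0, -0.0049, -0.0096], "turn": 0},
    {"linear": [0, -0.0055, -0.0093], "turn": 0},
    {"linear": [0, -0.0061, -0.0089], "turn": 0}
  ]
}}

```text
t: 5.05
ee_pos: [452.4, -205.8, 152.6]
orientation: [3.127, -0.268, 0.002]
ft_force: [-5.2, -12.9, 6.3]
width: 11.1
grasp_force: 30.0
```

```bash
python3 go.py 0 -139.2 151.1
```

```text
t 5.05 delta tool m [ 0.0001 -0.0011  0.0015] turn 0.0004
binder pos [-1.000e-01 -1.402e+02  1.526e+02] F [ -5.2 -12.9   6.3] M [-2.32  0.81 -0.03] w 11.1 g 30.0 tilt [ 0.001 -0.003 -1.   ] q [-0.45  0.37  1.97 -0.    0.79  1.3 ]
```

Emit:
{"name": "arm_command", "arguments": {
  "series": [
    {"linear": [0, -0.0056, -0.009], "turn": 0},
    {"linear": [0, -0.0066, -0.0083], "turn": 0},
    {"linear": [0, -0.0076, -0.0076], "turn": 0},
    {"linear": [0, -0.0081, -0.0071], "turn": 0},
    {"linear": [0, -0.0085, -0.0066], "turn": 0},
    {"linear": [0, -0.0089, -0.0061], "turn": 0},
    {"linear": [0, -0.0093, -0.0055], "turn": 0},
    {"linear": [0, -0.0096, -0.0049], "turn": 0},
    {"linear": [0, -0.0099, -0.0043], "turn": 0},
    {"linear": [0, -0.0102, -0.0037], "turn": 0}
  ]
}}

```text
t: 6.05
ee_pos: [467.6, -121.6, 216.0]
orientation: [3.128, -0.269, 0.005]
ft_force: [1.4, -2.3, 1.3]
width: 11.0
grasp_force: 30.0
```

```bash
python3 go.py 0 -53.2 213.6
```

```text
t 6.05 delta tool m [-0.0005 -0.0015  0.0024] turn -0.0003
binder pos [  0.5 -54.7 216. ] F [ 1.4 -2.3  1.3] M [-0.64 -0.16 -0.07] w 11.0 g 30.0 tilt [ 0.003 -0.002 -1.   ] q [-0.28  0.25  1.96 -0.    0.93  1.47]
```

Emit:
{"name": "arm_command", "arguments": {
  "series": [
    {"linear": [0, -0.0104, -0.003], "turn": 0},
    {"linear": [0, -0.0105, -0.0024], "turn": 0},
    {"linear": [0, -0.0107, -0.0017], "turn": 0},
    {"linear": [0, -0.0108, -0.001], "turn": 0},
    {"linear": [0, -0.0108, -0.0003], "turn": 0},
    {"linear": [0, -0.0108, 0.0003], "turn": 0},
    {"linear": [0, -0.0108, 0.001], "turn": 0},
    {"linear": [0, -0.0107, 0.0017], "turn": 0},
    {"linear": [0, -0.0105, 0.0024], "turn": 0},
    {"linear": [0, -0.0104, 0.003], "turn": 0}
  ]
}}

```text
t: 7.05
ee_pos: [486.0, -15.5, 214.2]
orientation: [-3.13, 0.27, -0.004]
ft_force: [6.9, -3.9, -2.4]
width: 11.0
grasp_force: 30.0
```

```bash
python3 go.py 0 53.2 213.6
```

```text
t 7.05 delta tool m [-0.0006 -0.0002  0.0006] turn -0.0004
binder pos [  0.6  53.  214.2] F [ 6.9 -3.9 -2.4] M [-0.85 -1.02 -0.05] w 11.0 g 30.0 tilt [ 0.002  0.    -1.   ] q [-0.06  0.26  1.95  0.    0.93  1.69]
```

Emit:
{"name": "arm_command", "arguments": {
  "series": [
    {"linear": [0, -0.0102, 0.0037], "turn": 0},
    {"linear": [0, -0.0099, 0.0043], "turn": 0},
    {"linear": [0, -0.0096, 0.0049], "turn": 0},
    {"linear": [0, -0.0093, 0.0055], "turn": 0},
    {"linear": [0, -0.0089, 0.0061], "turn": 0},
    {"linear": [0, -0.0085, 0.0066], "turn": 0},
    {"linear": [0, -0.0081, 0.0071], "turn": 0},
    {"linear": [0, -0.0076, 0.0076], "turn": 0},
    {"linear": [0, -0.0071, 0.0081], "turn": 0},
    {"linear": [0, -0.0066, 0.0085], "turn": 0}
  ]
}}

```text
t: 8.05
ee_pos: [500.3, 69.1, 151.3]
orientation: [-3.129, 0.27, -0.002]
ft_force: [5.0, -1.8, 0.8]
width: 10.9
grasp_force: 30.0
```

```bash
python3 go.py 0 139.2 151.1
```

```text
t 8.05 delta tool m [-0.0002 -0.0004  0.0002] turn -0.0004
binder pos [  0.2 138.8 151.3] F [ 5.  -1.8  0.8] M [-0.57 -0.81 -0.08] w 10.9 g 30.0 tilt [ 0.001  0.    -1.   ] q [0.11 0.38 1.96 0.   0.8  1.86]
```

Emit:
{"name": "arm_command", "arguments": {
  "series": [
    {"linear": [0, -0.0061, 0.0089], "turn": 0},
    {"linear": [0, -0.0055, 0.0093], "turn": 0},
    {"linear": [0, -0.0049, 0.0096], "turn": 0},
    {"linear": [0, -0.0043, 0.0099], "turn": 0},
    {"linear": [0, -0.0037, 0.0102], "turn": 0},
    {"linear": [0, -0.003, 0.0104], "turn": 0},
    {"linear": [0, -0.0024, 0.0105], "turn": 0},
    {"linear": [0, -0.001, 0.0055], "turn": 0},
    {"linear": [0, -0.0007, 0.0052], "turn": 0},
    {"linear": [0, 0, 0], "turn": 0}
  ]
}}

```text
t: 9.05
ee_pos: [505.7, 100.1, 71.4]
orientation: [-3.129, 0.27, -0.002]
ft_force: [5.4, 0.5, -0.8]
width: 11.1
grasp_force: 30.0
```

```bash
python3 go.py 0 172 50
```

```text
t 9.05 delta tool m [-0.0002 -0.0017  0.0214] turn -0.0009
binder pos [  0.2 170.2  71.4] F [ 5.4  0.5 -0.8] M [-0.05 -0.9  -0.09] w 11.1 g 30.0 tilt [ 0.001  0.001 -1.   ] q [0.17 0.53 1.97 0.   0.64 1.91]
```

Emit:
{"name": "arm_command", "arguments": {
  "series": [
    {"linear": [0, -0.0004, 0.004], "turn": 0},
    {"linear": [0, -0.0003, 0.004], "turn": 0},
    {"linear": [0, -0.0003, 0.003], "turn": 0},
    {"linear": [0, -0.0003, 0.003], "turn": 0},
    {"linear": [0, 0, 0.0025], "turn": 0},
    {"linear": [0, 0, 0.002], "turn": 0},
    {"linear": [0, 0, 0.001], "turn": 0},
    {"linear": [0, 0, 0.001], "turn": 0},
    {"linear": [0, 0, 0], "turn": 0},
    {"linear": [0, 0, 0], "turn": 0}
  ]
}}

```text
t: 10.05
ee_pos: [506.0, 101.6, 51.4]
orientation: [-3.129, 0.271, -0.002]
ft_force: [5.7, 4.5, 0.4]
width: 10.9
grasp_force: 30.0
```

```bash
python3 go.py 0 172 50
```

```text
t 10.05 delta tool m [-0.0002 -0.0002  0.0014] turn -0.0011
binder pos [  0.2 171.8  51.4] F [5.7 4.5 0.4] M [ 0.45 -0.8  -0.08] w 10.9 g 30.0 tilt [ 0.001  0.001 -1.   ] q [0.17 0.57 1.97 0.   0.6  1.92]
```

Emit:
{"name": "arm_command", "arguments": {
  "series": [
    {"linear": [0, 0, 0.0007], "turn": 0},
    {"linear": [0, 0, 0.0007], "turn": 0},
    {"linear": [0, 0, 0], "turn": 0},
    {"linear": [0, 0, 0], "turn": 0}
  ]
}}

```text
t: 10.45
ee_pos: [506.0, 101.7, 50.1]
orientation: [-3.129, 0.271, -0.002]
ft_force: [5.7, 3.4, -0.7]
width: 11.3
grasp_force: 30.0
```

Emit:
{"name": "arm_command", "arguments": {
  "series": [
    {"linear": [0, 0, 0.0007], "turn": 0},
    {"linear": [0, 0, 0.0007], "turn": 0},
    {"linear": [0, 0, 0], "turn": 0},
    {"linear": [0, 0, 0], "turn": 0}
  ]
}}

```text
t: 10.85
ee_pos: [506.0, 101.7, 48.7]
orientation: [-3.129, 0.271, -0.002]
ft_force: [5.4, 3.4, -0.4]
width: 11.0
grasp_force: 30.0
```

Emit:
{"name": "arm_command", "arguments": {
  "series": [
    {"linear": [0, 0, 0.0007], "turn": 0},
    {"linear": [0, 0, 0.0007], "turn": 0},
    {"linear": [0, 0, 0], "turn": 0},
    {"linear": [0, 0, 0], "turn": 0}
  ]
}}

```text
t: 11.25
ee_pos: [506.0, 101.7, 47.3]
orientation: [-3.128, 0.271, -0.002]
ft_force: [5.5, 5.0, -0.1]
width: 11.2
grasp_force: 30.0
```

Emit:
{"name": "arm_command", "arguments": {
  "series": [
    {"linear": [0, 0, 0.0007], "turn": 0},
    {"linear": [0, 0, 0.0007], "turn": 0},
    {"linear": [0, 0, 0], "turn": 0},
    {"linear": [0, 0, 0], "turn": 0}
  ]
}}

```text
t: 11.65
ee_pos: [506.1, 101.7, 46.6]
orientation: [-3.128, 0.271, -0.003]
ft_force: [2.8, 3.6, 9.8]
width: 11.2
grasp_force: 30.0
```

```bash
python3 go.py 0 172 50; python3 -c "
from h import *
s=snap('scene','s3.png')['frame'][100:225,205:355];t=snap('top','t3.png')['frame'][185:300,200:340]
a=cv2.resize(s,(400,333));b=cv2.resize(t,(400,329));cv2.imwrite('pics/c3.png',np.hstack([a[:329],b]))"
```

```text
t 11.65 delta tool m [-0.0003 -0.0001 -0.0034] turn -0.0011
binder pos [  0.3 171.9  46.6] F [2.8 3.6 9.8] M [ 0.52 -0.39 -0.04] w 11.2 g 30.0 tilt [ 0.002  0.001 -1.   ] q [0.17 0.58 1.97 0.   0.59 1.92]
```

View pics/c3.png

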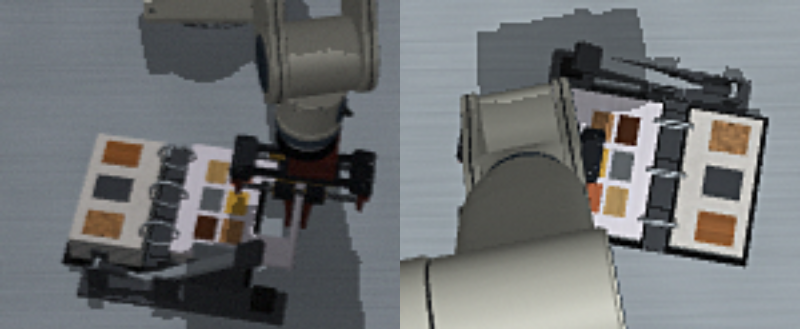

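The leaf lies flat with its patch face up (patches at about (225,200) in the scene crop), and the table now carries the load (Fz 9.8 N). Releasing, then lifting straight up.

Emit:
{"name": "arm_command", "arguments": {
  "series": [
    {"linear": [0, 0, -0.0007], "turn": 0},
    {"linear": [0, 0, 0], "turn": 0},
    {"linear": [0, 0, 0], "turn": 0},
    {"linear": [0, 0, 0], "turn": 0},
    {"linear": [0, 0, 0], "turn": 0}
  ],
  "jaw": 0.0
}}

```text
t: 12.25
ee_pos: [504.8, 100.4, 46.3]
orientation: [3.13, -0.27, -0.002]
ft_force: [-0.3, -0.2, -0.3]
width: 43.6
grasp_force: 0.0
```

Emit:
{"name": "arm_command", "arguments": {
  "series": [
    {"linear": [0, 0, -0.005], "turn": 0},
    {"linear": [0, 0, -0.01], "turn": 0},
    {"linear": [0, 0, -0.01], "turn": 0},
    {"linear": [0, 0, -0.015], "turn": 0},
    {"linear": [0, 0, -0.02], "turn": 0},
    {"linear": [0, 0, -0.025], "turn": 0},
    {"linear": [0, 0, -0.025], "turn": 0},
    {"linear": [0, 0, -0.025], "turn": 0},
    {"linear": [0, 0, -0.015], "turn": 0},
    {"linear": [0, 0, 0], "turn": 0}
  ]
}}

```text
t: 13.25
ee_pos: [506.8, 100.8, 199.7]
orientation: [-3.129, 0.27, -0.008]
ft_force: [0.5, -0.5, 0.0]
width: 43.9
grasp_force: 0.0
```

Emit:
{"name": "arm_command", "arguments": {
  "series": [
    {"linear": [0.02, 0.01, 0], "turn": 0},
    {"linear": [0.02, 0.01, 0], "turn": 0},
    {"linear": [0.02, 0.01, 0], "turn": 0},
    {"linear": [0.02, 0.01, 0], "turn": 0},
    {"linear": [0.02, 0.009, 0], "turn": 0},
    {"linear": [0.02, 0.009, 0], "turn": 0},
    {"linear": [0.002, 0, 0], "turn": 0},
    {"linear": [0, 0, 0], "turn": 0},
    {"linear": [0, 0, 0], "turn": 0},
    {"linear": [0, 0, 0], "turn": 0}
  ],
  "jaw": -1
}}

```text
t: 14.25
ee_pos: [614.6, 23.0, 196.4]
orientation: [3.13, -0.269, -0.001]
ft_force: [1.0, 0.6, 0.4]
width: 0.4
grasp_force: 0.0
```

```bash
python3 go.py 122 114 145; python3 -c "
from h import *
s=snap('scene','s4.png')['frame'][100:225,205:355];t=snap('top','t4.png')['frame'][185:300,200:340]
a=cv2.resize(s,(400,333));b=cv2.resize(t,(400,329));cv2.imwrite('pics/c4.png',np.hstack([a[:329],b]))"
```

```text
t 14.25 delta tool m [ 0.0013 -0.0011  0.0514] turn 0.0001
binder pos [120.7 112.9 196.4] F [1.  0.6 0.4] M [0.06 0.01 0.01] w 0.4 g 0.0 tilt [-0.001  0.    -1.   ] q [0.02 0.46 1.69 0.   0.99 1.76]
```

View pics/c4.png

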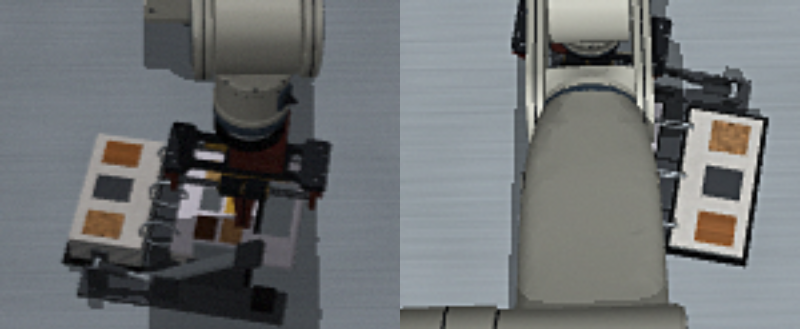

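The leaf stays flat with its patches up, and the closed fingers (240,215) are just above the lever pad (250,250). Going down to touch it.

Emit:
{"name": "arm_command", "arguments": {
  "series": [
    {"linear": [0.0013, -0.001, 0.012], "turn": 0},
    {"linear": [0, 0, 0.012], "turn": 0},
    {"linear": [0, 0, 0.012], "turn": 0},
    {"linear": [0, 0, 0.01], "turn": 0},
    {"linear": [0, 0, 0.005], "turn": 0},
    {"linear": [0, 0, 0.004], "turn": 0},
    {"linear": [0, -0.0005, 0.004], "turn": 0},
    {"linear": [0, 0, 0], "turn": 0}
  ]
}}

```text
t: 15.15
ee_pos: [617.3, 23.6, 137.7]
orientation: [3.13, -0.27, 0.0]
ft_force: [-0.4, -0.1, 0.9]
width: 0.5
grasp_force: 0.2
```

Emit:
{"name": "arm_command", "arguments": {
  "series": [
    {"linear": [0, -0.001, 0.004], "turn": 0},
    {"linear": [0, -0.0025, 0.004], "turn": 0},
    {"linear": [0, -0.0025, 0.004], "turn": 0},
    {"linear": [0, -0.0025, 0.004], "turn": 0},
    {"linear": [0, 0, 0], "turn": 0}
  ]
}}

```text
t: 15.65
ee_pos: [619.3, 32.5, 122.3]
orientation: [-3.13, 0.27, -0.003]
ft_force: [-0.6, 0.1, 5.9]
width: 0.3
grasp_force: 2.6
```

```bash
python3 go.py 122 145 67
```

```text
t 15.65 delta tool m [-0.0018 -0.022   0.0553] turn -0.0004
binder pos [123.7 123.  122.3] F [-0.6  0.1  5.9] M [0.15 0.13 0.04] w 0.3 g 2.6 tilt [ 0.002  0.    -1.   ] q [0.03 0.57 1.71 0.   0.86 1.78]
```

Contact at 5.9 N. I'll keep pressing along the pad's arc.

Emit:
{"name": "arm_command", "arguments": {
  "series": [
    {"linear": [-0.001, -0.002, 0.004], "turn": 0},
    {"linear": [0, -0.002, 0.004], "turn": 0},
    {"linear": [0, -0.002, 0.005], "turn": 0},
    {"linear": [0, -0.002, 0.005], "turn": 0},
    {"linear": [0, -0.002, 0.005], "turn": 0},
    {"linear": [0, -0.0015, 0.005], "turn": 0},
    {"linear": [0, -0.0015, 0.005], "turn": 0},
    {"linear": [0, -0.001, 0.005], "turn": 0},
    {"linear": [0, -0.001, 0.005], "turn": 0},
    {"linear": [0, 0, 0], "turn": 0}
  ]
}}

```text
t: 16.65
ee_pos: [619.2, 47.1, 77.4]
orientation: [3.13, -0.27, -0.004]
ft_force: [-1.4, 0.4, -0.2]
width: 0.4
grasp_force: 0.0
```

```bash
python3 go.py 122 145 67
```

```text
t 16.65 delta tool m [ 0.0009 -0.0076  0.0104] turn -0.0004
binder pos [121.1 137.4  77.4] F [-1.4  0.4 -0.2] M [0.04 0.   0.  ] w 0.4 g 0.0 tilt [-0.002 -0.    -1.   ] q [0.06 0.63 1.72 0.   0.79 1.8 ]
```

The force has dropped to zero, so it has probably snapped over. I'll confirm with a gentle press at the end stop.

Emit:
{"name": "arm_command", "arguments": {
  "series": [
    {"linear": [0, -0.002, 0.004], "turn": 0},
    {"linear": [0, -0.002, 0.003], "turn": 0},
    {"linear": [0, 0, 0.002], "turn": 0},
    {"linear": [0, 0, 0.001], "turn": 0},
    {"linear": [0, 0, 0.001], "turn": 0},
    {"linear": [0, 0, 0], "turn": 0},
    {"linear": [0, 0, 0], "turn": 0}
  ]
}}

```text
t: 17.35
ee_pos: [620.9, 51.0, 67.7]
orientation: [-3.13, 0.27, -0.0]
ft_force: [-0.3, 0.6, -0.2]
width: 0.4
grasp_force: 0.0
```

Emit:
{"name": "arm_command", "arguments": {
  "series": [
    {"linear": [0, 0, 0.001], "turn": 0},
    {"linear": [0, 0, 0.0007], "turn": 0},
    {"linear": [0, 0, 0], "turn": 0},
    {"linear": [0, 0, 0], "turn": 0}
  ]
}}

```text
t: 17.75
ee_pos: [621.1, 50.9, 67.3]
orientation: [-3.13, 0.27, -0.001]
ft_force: [-4.2, -0.0, 10.2]
width: 0.1
grasp_force: 5.5
```

Emit:
{"name": "arm_command", "arguments": {
  "series": [
    {"linear": [0, 0, -0.005], "turn": 0},
    {"linear": [0, 0, -0.015], "turn": 0},
    {"linear": [0, 0, -0.025], "turn": 0},
    {"linear": [0, 0, -0.03], "turn": 0},
    {"linear": [0, 0, -0.03], "turn": 0},
    {"linear": [0, 0, -0.03], "turn": 0},
    {"linear": [0, 0, -0.03], "turn": 0},
    {"linear": [0, 0, -0.01], "turn": 0},
    {"linear": [0, 0, 0], "turn": 0},
    {"linear": [0, 0, 0], "turn": 0}
  ]
}}

```text
t: 18.75
ee_pos: [620.2, 51.0, 239.9]
orientation: [3.13, -0.27, -0.002]
ft_force: [-0.6, -0.2, -0.7]
width: 0.3
grasp_force: 0.0
```

```bash
python3 go.py 122 145 67; python3 -c "
from h import *
s=snap('scene','s5.png')['frame'][100:225,205:355]
cv2.imwrite('pics/c5.png',cv2.resize(s,(720,600),interpolation=2))"
```

```text
t 18.75 delta tool m [ 0.0008 -0.0037  0.1729] turn -0.0006
binder pos [121.4 141.3 239.9] F [-0.6 -0.2 -0.7] M [0.03 0.05 0.02] w 0.3 g 0.0 tilt [-0.001 -0.    -1.   ] q [0.06 0.42 1.64 0.   1.08 1.81]
```

View pics/c5.png

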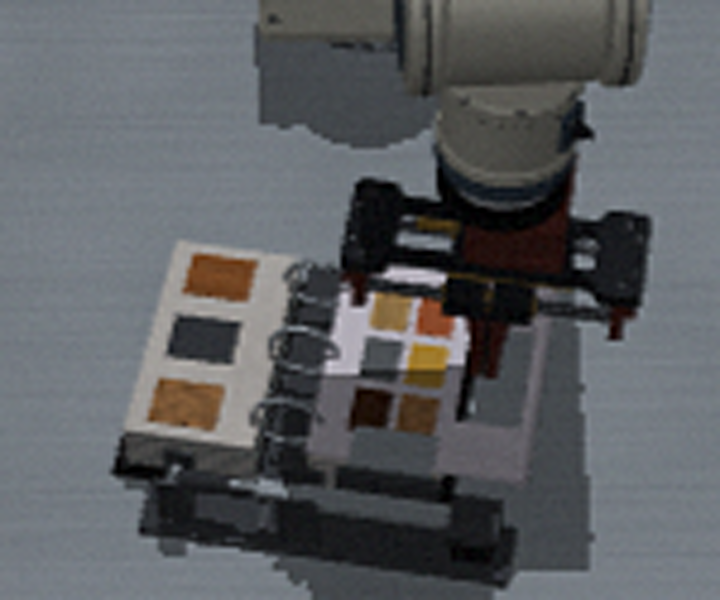

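The lever pad (475,525) stays down by itself with the arm clear of it. The flap (395,450) lies over the turned leaf, whose patches face up. Handing in.

```bash
python3 -c "
from workcell import ctrl
print(ctrl.close_job())"
```

```text
the job is handed in; nothing more can be done
None
```

The leaf is turned and lies flat with its patch face up, the lever snapped over and stays down by itself, the drill, mallet, level and jar were not touched, and the job is handed in at about 19 s (the hand-in returned no verdict).

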